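# Feed a bearing through the spring flap of a small-parts washer

### The arm

A 6-joint arm with a two-finger parallel gripper is mounted at the origin on a cart in front of the work surface, level with it; the furniture and walls round the work are solid. World frame = base frame: x ahead of the robot, y to its left, z up, the work surface at z = 0. Lengths are in m, angles in rad, forces in N, time in s.
With the tool pointing down it reaches from about 0.35 to 0.975 m from the base axis. Payload 4.9 kg.
Tool frame: the origin (TCP) lies between the finger pads; the fingertips stand 17 mm ahead of it and the grasp point (between the pads) lies 2 mm behind it; z points along the fingers, y is the direction in which the jaws open and shut (so a half turn about z gives the same grasp; the last joint's range is limited). The gripper opens to 85 mm and grips with 20 to 120 N. Pads are 22 mm wide; open, the fingers measure 114 mm over their backs; the gripper's body (76 mm by 85 mm) begins 54 mm behind the grasp point. The pads swing forward as they close: fully open they stand 13 mm farther back than shut.
Start: joints at [-1.344, 0.053, 1.613, -0, 1.476, -0.119], TCP at [0.212, -0.588, 0.248] pointing down, gripper open.
Joint ranges: [-3.01, 3.01], [-1.01, 2.22], [0.06, 2.58], [-1.02, 4.17], [0.09, 2.62], [-3.14, 3.14]. Speed limits (rad/s): [2.57, 2.57, 3.14, 3.14, 3.14, 3.14].

### API

Orientations are given as a unit quaternion [w, x, y, z].
In Python, from plant import state, grab_frame, camera_model, job_done, find_in, silhouettes, landmark_of gives the robot as it stands.
- The arm moves only by the shell command python3 -m crank 'ROWS'. ROWS is JSON, a list of rows, each an object with "angular": the turn, a rotation vector about the tool's x, y, z each as a share of 5 degrees, from -1 to 1, a list of three; "delta_pos": the shift along the tool's x, y, z each as a share of 3 cm, from -1 to 1, a list of three; "gripper": the opening, from 0 (shut) to 1 (fully open). In form: [{"angular": [ax, ay, az], "delta_pos": [tx, ty, tz], "gripper": gripper}, ...]. A call has 1 to 12 rows; each row shifts and turns the commanded pose from where the row before left it, along the tool's axes as they then stand; what a row does not reach is not made up. A row lasts 1/8 s, in which the tool goes at most 62.5 mm and 10.7 degrees, less where a joint would pass 70% of its speed; a pose out of reach is approached as far as the arm can. A call with a number of a shift or a turn outside -1 to 1 is refused whole. A call with a gripper value outside its range is refused whole. The fingers move at their own pace and stop on an object; the grip force is fixed at half the most. Time passes only in rows, so rows that do not move let the fingers close. It gives the time, the measured TCP pose, the force and the opening at its end, in the units of the state.
- state(): the state, without advancing time (a new reading comes with each control period).
- grab_frame(name): name is "scene" or "top"; returns the picture (480x640x3 uint8, red, green, blue); there is no depth.
- camera_model(name): a dict with "camera_matrix" (3x3 intrinsics, pixels), "rvec" (rotation vector, rad) and "tvec" (3), from world to camera coordinates, as OpenCV has them. Camera axes: x right, y down, z forward; pixel columns grow to the right and rows downward; lengths in m; the calibration is good to about 2 mm. A picture is of the moment at which its call begins. camera_model takes no time and is no camera call.
- job_done(): hands the job in, once; it reports no verdict.
Trained networks look in the newest picture that a camera, given by its name, has taken for a name from the list of things; names that differ only in an ending like _2 or _b are one class to them, and where a whole thing is asked for, a point or a joint stands for the part that bears it (a point fixed in the world has none). Each returns a list of dicts, best first, with "conf" (0 to 1); they miss things now and then, are a little off and sometimes report something else, mostly with a low value. They report only what shows in the picture. A call takes as long as a camera call. They do not tell look-alikes from the thing itself.
- find_in(camera, target): "bbox" ([left, top, right, bottom] in pixels, round what is visible of it).
- silhouettes(camera, target): "mask" (480x640 bool, what is visible of it) and "bbox" ([left, top, right, bottom] in pixels, round what is visible of it).
- landmark_of(camera, target): "pixel" ([column, row] in pixels: a listed point, or the origin of a listed thing).
The state is a dict: "time": time; "joint_pos": joint angles; "joint_vel": joint speeds; "joint_efforts": joint torques, N m; "tool_pos": TCP position; "tool_rot": TCP orientation; "contact_force": force on the tool from outside, world axes, zero at the start; "ft_torque": the same for the moment, N m; "gripper_width": opening from 0.0 (shut) to 1.0 (fully open).
Only numpy, scipy, OpenCV 4.12 (cv2) and the standard library are available. Lean on these libraries where they do the work, as an engineer would, in place of code of your own. Each camera call takes 0.05 s, during which the arm holds its last target.

### The job

Load the ball bearing into the grey small-parts washer through its infeed port: set it on the dark steel shelf in front of the port and push it in through the spring flap, so that it drops inside and the flap swings shut behind it. Leave the spur gear where it lies.

Things in the scene. Friction and masses are not known exactly. Their poses are not given: they have to be found in the camera images.
- bearing: plain steel ball bearing (smooth ring with a bore), 47 mm in diameter, 14 mm thick, 0.13 kg, lying flat on the bench to the right of the washer; origin at the centre of its underside, z along its axis. Grip it across its 47 mm diameter.
- infeed_box: grey washer box with clear roof, fixed. Origin at bench level under the middle of its front face; x points into the box, y left, z up. Flat dark steel shelf: top z=66 mm, x=-110 to -10, y=+-62. Front face and port: x=0; port y=+-40, z=66 to 110, lintel and roof above it up to z=122: upright fingers can push only up to x=0. Inside: x=-10 to 130, y=+-56, floor z=6
- flap (a joint): aluminium flap 76 x 44 x 3 mm that closes the port, hinged along its upper edge (box frame x=3, z=110 mm), slanting out to the shelf's end when shut. 0 is shut; it swings inward, up to 1.7 rad; a light spring shuts it (under 1 N at its lower edge). The shelf ends at x=-10 mm: a bearing whose centre is pushed 20 mm past that edge (to x=10) tips over and falls to the box floor
- gear_1: steel spur gear, toothed rim, 68 mm in diameter, 18 mm thick, flat on the bench; origin at the centre of its underside. A bystander that stays where it is (a white tape roll, 83 mm in diameter, 24 mm thick, lies in the same row)
Not all that is in view belongs to the job. Leave any pink or purple look-alike of the bearing alone.

How it is judged:
By the outcome, as a careful person would: the job done as asked, in the order asked, and still so for the second after the job is handed in, with the robot touching nothing.
It also fails if it takes over 51 s, if anything falls off the work surface, if the arm or the gripper's body presses on something with over 40 N, if the wrist force passes 120 N, or if a joint passes its speed limit or range.

## Working session

There is one attempt and no reset: what is moved stays moved. The work goes in short steps, Python scripts to look and compute and a shell command to move; the robot and the scene stay as the last step left them, time stands still between calls to the robot, and variables do not carry over. Pictures are saved under pics/ and viewed, and the job is handed in when it is done.

```bash
mkdir -p pics; ls; python3 - <<'E'
from plant import *
import cv2
for n in ("scene","top"):
    f=grab_frame(n); cv2.imwrite(f"pics/{n}0.png",f[:,:,::-1])
    for t in ("bearing","infeed_box","flap","gear_1"):
        print(n,t,[(round(d['conf'],2),[round(float(v)) for v in d['pixel']]) for d in landmark_of(n,t)],[(round(d['conf'],2),[round(float(v)) for v in d['bbox']]) for d in find_in(n,t)])
s=state();print(s)
E
```

```text
pics
scene bearing [(0.95, [278, 299]), (0.78, [292, 270]), (0.57, [333, 290])] [(0.91, [322, 279, 347, 293]), (0.77, [282, 262, 310, 276]), (0.62, [382, 360, 427, 395])]
scene infeed_box [(0.59, [276, 236])] [(0.84, [219, 170, 336, 244])]Traceback (most recent call last):
  File "<stdin>", line 6, in <module>
ValueError: it knows: bearing, gear, infeed_box
```

```bash
python3 - <<'E'
from plant import *
import cv2
for n in ("scene","top"):
    f=grab_frame(n); cv2.imwrite(f"pics/{n}1.png",f[:,:,::-1])
    for t in ("bearing","infeed_box","gear"):
      try:
        print(n,t,[(round(d['conf'],2),[round(float(v)) for v in d['pixel']]) for d in landmark_of(n,t)],[(round(d['conf'],2),[round(float(v)) for v in d['bbox']]) for d in find_in(n,t)])
      except Exception as e: print(e)
s=state();print(s)
for n in ("scene","top"): print(camera_model(n))
E
```

```text
scene bearing [(0.93, [275, 298]), (0.93, [334, 291]), (0.83, [291, 272])] [(0.91, [264, 285, 294, 306]), (0.73, [322, 280, 348, 294]), (0.7, [284, 260, 310, 274])]
scene infeed_box [(0.59, [277, 235])] [(0.69, [221, 169, 337, 243])]
scene gear [(0.67, [401, 376])] [(0.57, [380, 359, 428, 392])]
top bearing [(0.81, [294, 262]), (0.76, [322, 304]), (0.59, [340, 257])] [(0.92, [279, 245, 303, 275]), (0.69, [326, 244, 351, 267]), (0.62, [308, 294, 334, 318])]
top infeed_box [(0.79, [200, 216])] [(0.85, [152, 122, 242, 271])]
top gear [(0.83, [467, 310])] [(0.95, [450, 291, 488, 330])]
{'time': 0.95, 'joint_pos': array([-1.34401363e+00,  5.27029467e-02,  1.61292167e+00,  4.71210927e-05,
        1.47595663e+00, -1.18991930e-01]), 'joint_vel': array([-1.25796737e-03, -8.21819651e-06, -7.20460842e-04,  1.24069462e-03,
        2.47208620e-03,  2.67410680e-04]), 'joint_efforts': array([-7.15082642e-04, -3.93693852e+01, -3.70470321e+01, -2.70099436e-04,
        4.05571400e-04, -5.91943518e-06]), 'tool_pos': array([ 0.21184192, -0.58798766,  0.24828878]), 'tool_rot': array([4.42822764e-06, 9.85092561e-01, 1.72025133e-01, 2.37276782e-05]), 'contact_force': array([-0.68111365, -0.19133382,  0.00071499]), 'ft_torque': array([ 0.04486905,  0.00294753, -0.01591332]), 'gripper_width': 1.0011469749253685}
{'camera_matrix': array([[461.79689629,   0.        , 320.52682477],
       [  0.        , 461.79689629, 241.52429934],
       [  0.        ,   0.        ,   1.        ]]), 'rvec': array([ 1.92205355, -0.70171667,  0.47476278]), 'tvec': array([-0.45258601,  0.18175616,  0.65862262])}
{'camera_matrix': array([[549.63199384,   0.        , 323.09824071],
       [  0.        , 549.63199384, 240.86933335],
       [  0.        ,   0.        ,   1.        ]]), 'rvec': array([ 2.18633148, -2.02752529,  0.21686197]), 'tvec': array([-0.13674597,  0.52176535,  0.95025384])}
```

View pics/scene1.png

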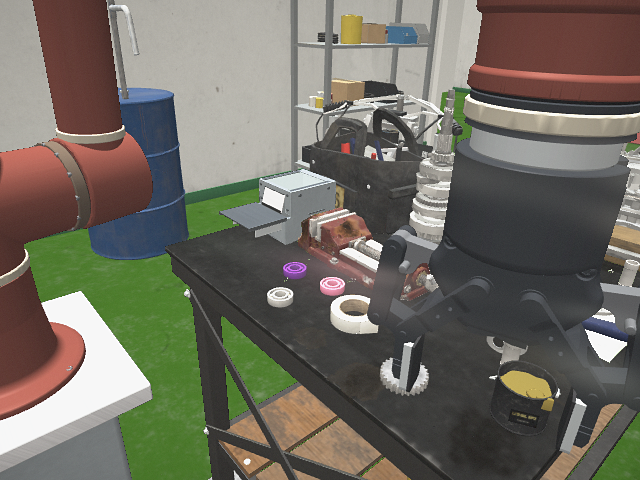

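View pics/top1.png

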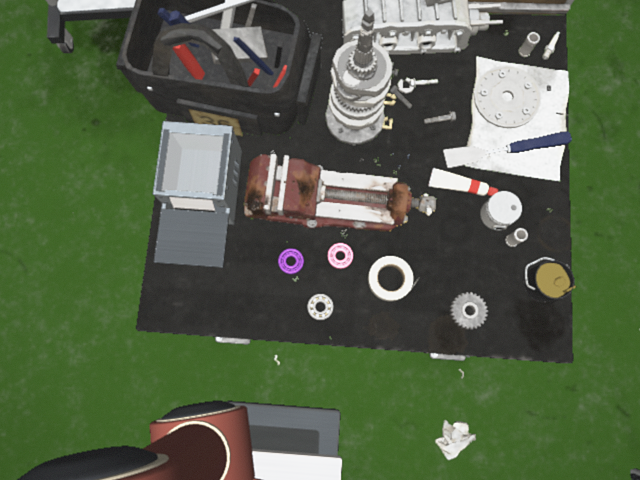

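The steel bearing is at (280,297) in scene and (320,306) in top. The purple and pink look-alikes are behind it. The washer sits with its shelf corners around (155–225, 207–265) in top, and the gear is at (467,310). Next I'll refine these with masks and zoomed crops.

```bash
cat > h.py <<'E'
import numpy as np, cv2
from plant import *
def cam(n):
    c=camera_model(n); R=cv2.Rodrigues(np.array(c['rvec']))[0]; return np.array(c['camera_matrix']),R,np.array(c['tvec'])
def back(n,px,z):
    K,R,t=cam(n); d=R.T@np.linalg.solve(K,[px[0],px[1],1]); o=-R.T@t; return o+d*(z-o[2])/d[2]
def proj(n,P):
    c=camera_model(n); return cv2.projectPoints(np.array(P,float).reshape(-1,3),c['rvec'],c['tvec'],c['camera_matrix'],None)[0].reshape(-1,2)
E
python3 - <<'E'
from h import *
for n in ("scene","top"):
    f=grab_frame(n)
    for d in silhouettes(n,"bearing"):
        m=d['mask']; ys,xs=np.nonzero(m)
        c=((xs.min()+xs.max())/2,(ys.min()+ys.max())/2)
        print(n,round(d['conf'],2),c,m.sum(),f[m].mean(0).round(), back(n,(xs.mean(),ys.mean()),.010).round(4), back(n,c,.007).round(4))
    m=cv2.imread(f"pics/{n}1.png")
    if n=="top": cv2.imwrite("pics/topz.png",cv2.resize(m[110:280,140:250],None,fx=5,fy=5,interpolation=cv2.INTER_CUBIC)[:, :][:850][::1] if False else cv2.resize(m[115:275,140:250],None,fx=3.7,fy=3.7,interpolation=cv2.INTER_CUBIC))
    else: cv2.imwrite("pics/scenez.png",cv2.resize(m[160:250,215:345],None,fx=6,fy=6,interpolation=cv2.INTER_CUBIC))
for p in [(160,208),(227,212),(154,265),(223,267)]: print(p,back("top",p,.066).round(4))
E
```

```text
scene 0.97 (np.float64(279.5), np.float64(296.5)) 454 [197. 195. 189.] [ 0.4105 -0.1051  0.01  ] [ 0.4138 -0.1002  0.007 ]
scene 0.89 (np.float64(332.0), np.float64(286.0)) 401 [228. 168. 188.] [ 0.5093 -0.1359  0.01  ] [ 0.5129 -0.1325  0.007 ]
scene 0.64 (np.float64(294.5), np.float64(270.0)) 329 [149.  89. 174.] [ 0.4916 -0.0435  0.01  ] [ 0.496  -0.0391  0.007 ]
top 0.74 (np.float64(340.0), np.float64(255.0)) 420 [244. 199. 222.] [ 0.5148 -0.1313  0.01  ] [ 0.5158 -0.1307  0.007 ]
top 0.69 (np.float64(291.5), np.float64(259.5)) 464 [167.  94. 197.] [ 0.4984 -0.0392  0.01  ] [ 0.5001 -0.0392  0.007 ]
top 0.68 (np.float64(320.5), np.float64(307.0)) 405 [211. 210. 204.] [ 0.4142 -0.1011  0.01  ] [ 0.4143 -0.1011  0.007 ]
(160, 208) [0.5671 0.2052 0.066 ]
(227, 212) [0.5688 0.0821 0.066 ]
(154, 265) [0.4613 0.2014 0.066 ]
(223, 267) [0.467  0.0779 0.066 ]
```

View pics/topz.png

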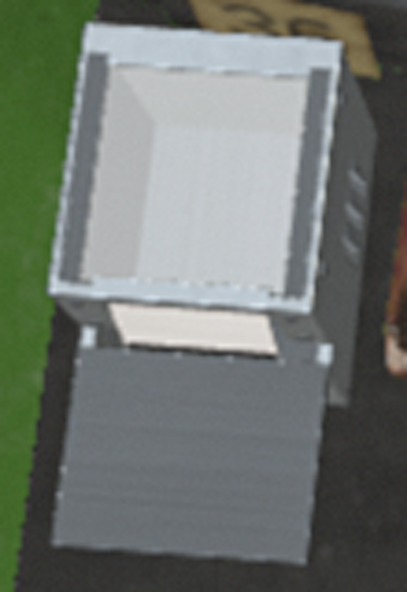

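View pics/scenez.png

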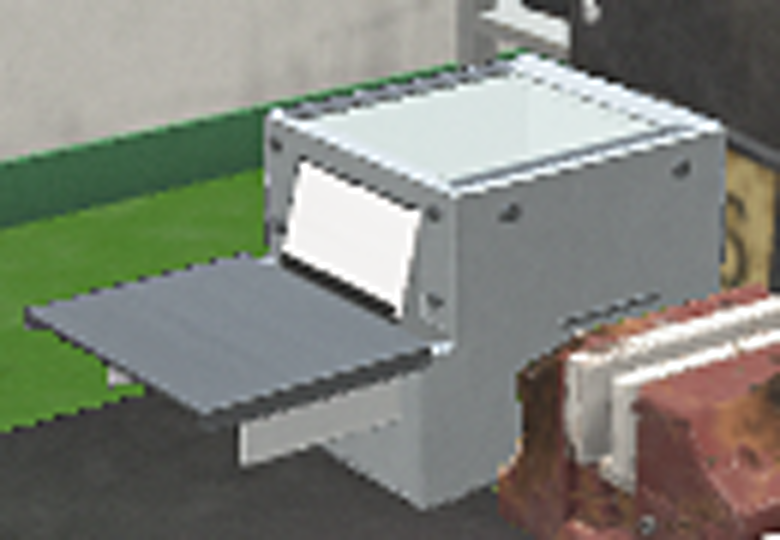

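```bash
cat > fit.py <<'E'
from h import *
from scipy.optimize import least_squares
T=lambda u,v:((u+.5)/3.7-.5+140,(v+.5)/3.7-.5+115)
S=lambda u,v:((u+.5)/6-.5+215,(v+.5)/6-.5+160)
obs=[("top",T(52,545),lambda w,D:(-.11,.062,.066)),("top",T(306,563),lambda w,D:(-.11,-.062,.066)),
("top",T(50,292),lambda w,D:(0,w,.122)),("top",T(306,310),lambda w,D:(0,-w,.122)),
("top",T(88,25),lambda w,D:(D,w,.122)),("top",T(342,42),lambda w,D:(D,-w,.122)),
("scene",S(26,310),lambda w,D:(-.11,.062,.066)),("scene",S(205,412),lambda w,D:(-.11,-.062,.066)),
("scene",S(455,188),lambda w,D:(0,-w,.122)),("scene",S(270,110),lambda w,D:(0,w,.122)),("scene",S(427,508),lambda w,D:(0,-w,0))]
def W(p,P):
    c,s=np.cos(p[2]),np.sin(p[2]); return (p[0]+c*P[0]-s*P[1],p[1]+s*P[0]+c*P[1],P[2])
def res(p):
    return np.concatenate([proj(n,W(p,f(p[3],p[4])))[0]-np.array(o) for n,o,f in obs])
if __name__=="__main__":
    r=least_squares(res,[.57,.14,0,.062,.136],loss='soft_l1')
    print(r.x.round(4)); print(res(r.x).reshape(-1,2).round(1))
    p=r.x
    for n in("top","scene"):
        f=cv2.imread(f"pics/{n}1.png")
        k=4 
        pts=[(-.11,.062,.066),(-.11,-.062,.066),(-.01,-.062,.066),(-.01,.062,.066),(.003,.038,.11),(.003,-.038,.11),(0,.04,.066),(0,-.04,.066)]
        f=cv2.resize(f[110:280,130:350],None,fx=3.5,fy=3.5,interpolation=cv2.INTER_CUBIC)
        for P in pts:
            q=(proj(n,W(p,P))[0]-[130,110]+.5)*3.5-.5
            cv2.circle(f,tuple(int(v) for v in q.round()),3,(0,0,255),1)
        cv2.imwrite(f"pics/fit_{n}.png",f)
E
python3 fit.py
```

```text
[0.5775 0.1413 0.0012 0.0607 0.1352]
[[-0.2 -0.4]
 [-0.  -0.1]
 [ 0.2  0.2]
 [ 0.7  0.4]
 [ 0.4 -0.1]
 [-0.6  0.1]
 [-0.3 -0.7]
 [ 0.  -0.4]
 [-0.3  0.8]
 [-1.   0.2]
 [ 4.6 -2.1]]
```

The box fit is good: origin (0.5775, 0.1413), yaw about 0, residuals under 1 px except one low base corner. The bearing is at (0.414, −0.101) in both cameras. First I'll turn the tool square to world.

```bash
python3 -m crank '[{"angular":[0,0,0.99],"delta_pos":[0,0,0],"gripper":1},{"angular":[0,0,0.99],"delta_pos":[0,0,0],"gripper":1},{"angular":[0,0,0.99],"delta_pos":[0,0,0],"gripper":1},{"angular":[0,0,0.99],"delta_pos":[0,0,0],"gripper":1},{"angular":[0,0,0],"delta_pos":[0.4,-1,0],"gripper":1},{"angular":[0,0,0],"delta_pos":[0.4,-1,0],"gripper":1}]'; python3 -c "
from h import *
print(state()['joint_pos'].round(2)); print(back('top',(468,310),.012))"
```

```text
time: 1.9
tool_pos: [0.2359, -0.5274, 0.2482]
tool_rot: [-0.0, 1.0, -0.0, 0.0]
contact_force: [-0.2, 0.2, -0.1]
gripper_width: 0.997
[-1.28 -0.06  1.72  0.    1.48  0.29]
[ 0.4289649  -0.37530042  0.012     ]
```

```bash
python3 -m crank '[{"angular":[0,0,0],"delta_pos":[0.42,-1,0],"gripper":1},{"angular":[0,0,0],"delta_pos":[0.42,-1,0],"gripper":1},{"angular":[0,0,0],"delta_pos":[0.42,-1,0],"gripper":1},{"angular":[0,0,0],"delta_pos":[0.42,-1,0],"gripper":1},{"angular":[0,0,0],"delta_pos":[0.42,-1,0],"gripper":1},{"angular":[0,0,0],"delta_pos":[0.42,-1,0],"gripper":1},{"angular":[0,0,0],"delta_pos":[0.42,-1,0],"gripper":1},{"angular":[0,0,0],"delta_pos":[0.42,-1,0],"gripper":1},{"angular":[0,0,0],"delta_pos":[0.42,-1,0],"gripper":1},{"angular":[0,0,0],"delta_pos":[0.42,-1,0],"gripper":1},{"angular":[0,0,0],"delta_pos":[0.42,-1,0],"gripper":1},{"angular":[0,0,0],"delta_pos":[0.42,-1,0],"gripper":1}]'; python3 -m crank '[{"angular":[0,0,0],"delta_pos":[0.3,-0.75,0.7],"gripper":1},{"angular":[0,0,0],"delta_pos":[0.3,-0.75,0.7],"gripper":1},{"angular":[0,0,0],"delta_pos":[0.3,-0.75,0.7],"gripper":1},{"angular":[0,0,0],"delta_pos":[0,0,1],"gripper":1},{"angular":[0,0,0],"delta_pos":[0,0,0],"gripper":1},{"angular":[0,0,0],"delta_pos":[0,0,0],"gripper":1}]'
python3 - <<'E'
from h import *
s=state();print(s['tool_pos'].round(4),s['joint_pos'].round(2))
for n in("top","scene"):
    f=grab_frame(n); 
    for d in silhouettes(n,"bearing"):
        m=d['mask']; ys,xs=np.nonzero(m)
        c=((xs.min()+xs.max())/2,(ys.min()+ys.max())/2)
        print(n,round(d['conf'],2),c,m.sum(),f[m].mean(0).round(), back(n,c,.007).round(4))
    cv2.imwrite(f"pics/{n}2.png",f[:,:,::-1])
E
```

```text
time: 3.4
tool_pos: [0.3872, -0.1669, 0.2485]
tool_rot: [0.0, 1.0, 0.0, 0.0]
contact_force: [-0.5, 0.5, 0.2]
gripper_width: 1.0
time: 4.15
tool_pos: [0.4144, -0.1008, 0.1565]
tool_rot: [0.0, 1.0, -0.0, 0.001]
contact_force: [-0.0, -0.1, 0.0]
gripper_width: 1.0
[ 0.4144 -0.1008  0.1565] [-0.41 -0.38  2.15  0.    1.37  1.16]
scene 0.81 (np.float64(279.5), np.float64(297.0)) 418 [168. 166. 161.] [ 0.4128 -0.1016  0.007 ]
scene 0.76 (np.float64(294.5), np.float64(270.0)) 350 [119.  70. 142.] [ 0.496  -0.0391  0.007 ]
scene 0.73 (np.float64(332.0), np.float64(286.5)) 408 [201. 135. 155.] [ 0.5117 -0.1338  0.007 ]
```

View pics/scene2.png

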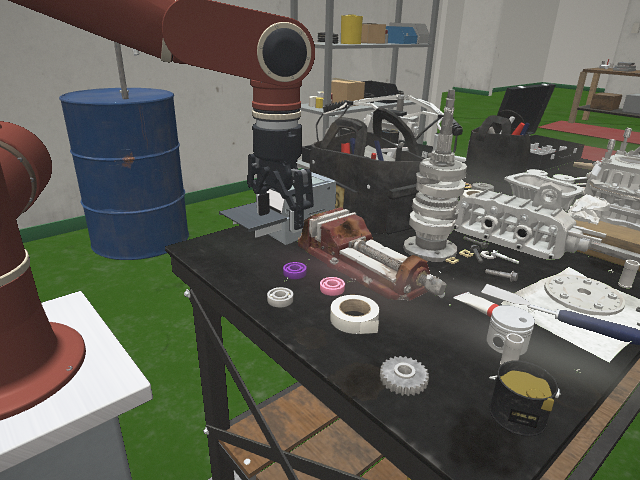

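The gripper is directly above the bearing at (280,297). Now I'll lower and grip.

```bash
python3 -m crank '[{"angular":[0,0,0],"delta_pos":[0,0,1],"gripper":1},{"angular":[0,0,0],"delta_pos":[0,0,1],"gripper":1},{"angular":[0,0,0],"delta_pos":[0,0,1],"gripper":1},{"angular":[0,0,0],"delta_pos":[0,0,1],"gripper":1},{"angular":[0,0,0],"delta_pos":[0,0,0.4],"gripper":1},{"angular":[0,0,0],"delta_pos":[0,0,0.15],"gripper":1},{"angular":[0,0,0],"delta_pos":[0,0,0],"gripper":1}]'; python3 -m crank '[{"angular":[0,0,0],"delta_pos":[0,0,0],"gripper":0.4},{"angular":[0,0,0],"delta_pos":[0,0,0],"gripper":0.4},{"angular":[0,0,0],"delta_pos":[0,0,0],"gripper":0.4},{"angular":[0,0,0],"delta_pos":[0,0,0],"gripper":0.4},{"angular":[0,0,0],"delta_pos":[0,0,0],"gripper":0.4}]'
python3 - <<'E'
from h import *
f=grab_frame("scene"); cv2.imwrite("pics/scene3.png",cv2.resize(f[200:340,200:380,::-1],None,fx=4,fy=4,interpolation=cv2.INTER_CUBIC))
E
```

```text
time: 5.22
tool_pos: [0.4147, -0.1008, 0.0197]
tool_rot: [0.0, 1.0, 0.0, 0.001]
contact_force: [-0.1, -1.1, 0.1]
gripper_width: 1.001
time: 5.85
tool_pos: [0.4149, -0.1008, 0.0201]
tool_rot: [0.0, 1.0, 0.0, 0.001]
contact_force: [-2.2, 0.4, 5.6]
gripper_width: 0.518
```

View pics/scene3.png

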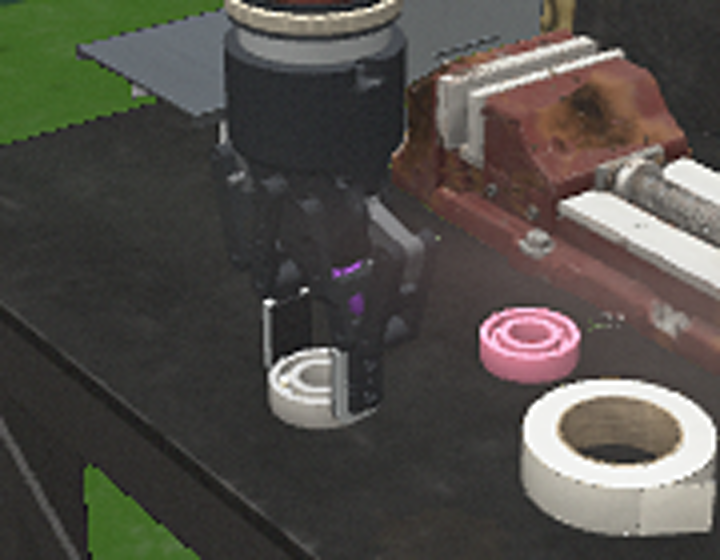

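```bash
python3 -m crank '[{"angular":[0,0,0],"delta_pos":[0,0,-0.04],"gripper":0.2},{"angular":[0,0,0],"delta_pos":[0,0,0],"gripper":0.2},{"angular":[0,0,0],"delta_pos":[0,0,0],"gripper":0.2}]'; python3 -m crank '[{"angular":[0,0,0],"delta_pos":[0,0,-0.5],"gripper":0.2},{"angular":[0,0,0],"delta_pos":[0,0,-1],"gripper":0.2},{"angular":[0,0,0],"delta_pos":[0,0,-1],"gripper":0.2},{"angular":[0,0,0],"delta_pos":[0,0,-1],"gripper":0.2},{"angular":[0,0,0],"delta_pos":[0,0,-1],"gripper":0.2},{"angular":[0,0,0],"delta_pos":[0,0,0],"gripper":0.2},{"angular":[0,0,0],"delta_pos":[0,0,0],"gripper":0.2}]'
python3 - <<'E'
from h import *
f=grab_frame("scene"); cv2.imwrite("pics/scene4.png",cv2.resize(f[150:310,200:380,::-1],None,fx=4,fy=3.7,interpolation=cv2.INTER_CUBIC))
E
```

```text
time: 6.28
tool_pos: [0.414, -0.1004, 0.0202]
tool_rot: [-0.0, 1.0, 0.0, -0.0]
contact_force: [-0.6, 1.1, 1.6]
gripper_width: 0.517
time: 7.15
tool_pos: [0.4133, -0.1002, 0.154]
tool_rot: [-0.0, 1.0, 0.0, -0.001]
contact_force: [0.1, 0.2, -2.3]
gripper_width: 0.517
```

View pics/scene4.png

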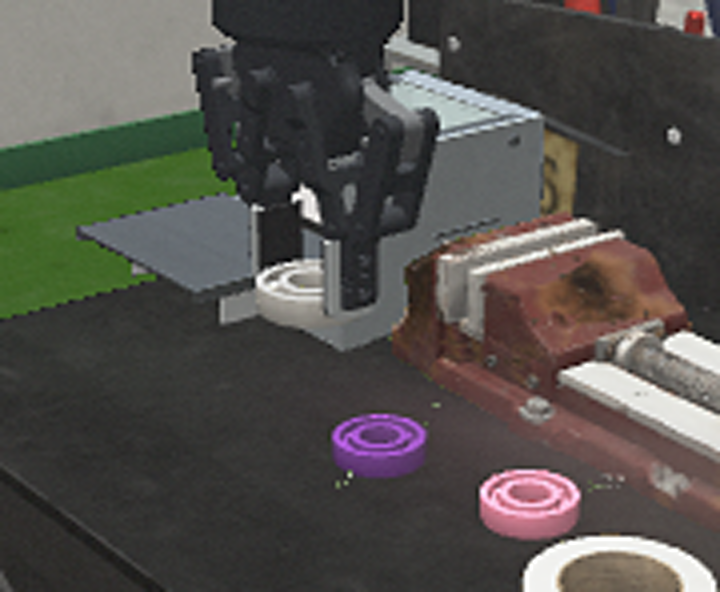

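Lifted level and firmly held. The bearing is between the pads and the look-alikes are undisturbed. Next I'll carry it over the shelf.

```bash
python3 -m crank '[{"angular":[0,0,0],"delta_pos":[0.2,-0.4,0],"gripper":0.2},{"angular":[0,0,0],"delta_pos":[0.45,-0.9,0],"gripper":0.2},{"angular":[0,0,0],"delta_pos":[0.45,-0.9,0],"gripper":0.2},{"angular":[0,0,0],"delta_pos":[0.45,-0.9,0],"gripper":0.2},{"angular":[0,0,0],"delta_pos":[0.45,-0.9,0],"gripper":0.2},{"angular":[0,0,0],"delta_pos":[0.45,-0.9,0],"gripper":0.2},{"angular":[0,0,0],"delta_pos":[0.45,-0.9,0],"gripper":0.2},{"angular":[0,0,0],"delta_pos":[0.45,-0.9,0],"gripper":0.2},{"angular":[0,0,0],"delta_pos":[0.45,-0.9,0],"gripper":0.2},{"angular":[0,0,0],"delta_pos":[0.15,-0.45,0],"gripper":0.2},{"angular":[0,0,0],"delta_pos":[0,0,0],"gripper":0.2},{"angular":[0,0,0],"delta_pos":[0,0,0],"gripper":0.2}]'
python3 - <<'E'
from h import *
for n in("top","scene"):
    f=grab_frame(n); cv2.imwrite(f"pics/{n}5.png",cv2.resize(f[110:290,130:350,::-1],None,fx=3.3,fy=3.3,interpolation=cv2.INTER_CUBIC))
E
```

```text
time: 8.7
tool_pos: [0.5319, 0.1406, 0.1546]
tool_rot: [0.0, 1.0, -0.0, -0.0]
contact_force: [-0.1, 0.4, -1.2]
gripper_width: 0.519
```

View pics/scene5.png

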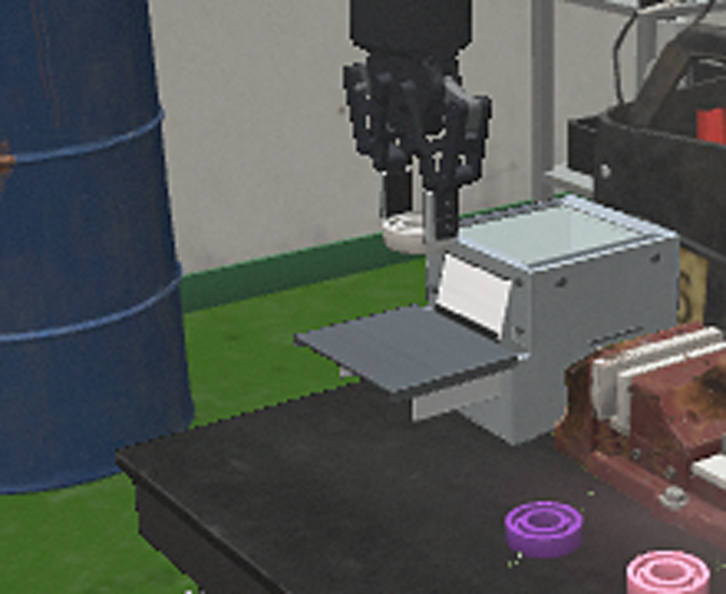

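View pics/top5.png

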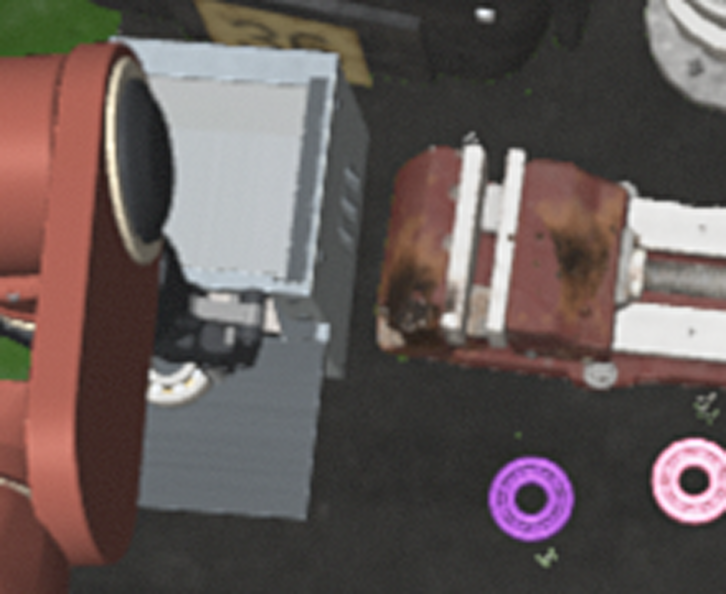

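```bash
python3 - <<'E'
from h import *
for n in("top","scene"):
  th=np.linspace(0,2*np.pi,60)
  f=cv2.imread(f"pics/{n}5.png")
  for dx in(0,):
   for z in (.134,.148):
    P=np.c_[.5319+dx+.0235*np.cos(th),.1406+.0235*np.sin(th),0*th+z]
    q=(proj(n,P)-[130,110]+.5)*3.3-.5
    cv2.polylines(f,[q.round().astype(int)],True,(0,0,255),1)
  cv2.imwrite(f"pics/{n}5o.png",f[100:450,100:560])
E
```

```text
(no output)
```

View pics/top5o.png

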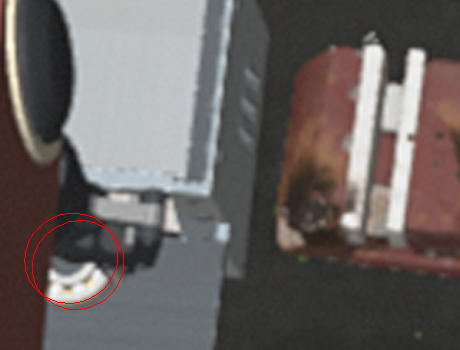

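View pics/scene5o.png

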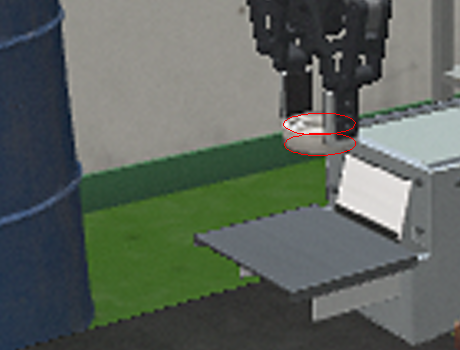

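The overlay matches the held bearing. Lowering onto the shelf now.

```bash
python3 -m crank '[{"angular":[0,0,0],"delta_pos":[0,0,0.8],"gripper":0.2},{"angular":[0,0,0],"delta_pos":[0,0,0.8],"gripper":0.2},{"angular":[0,0,0],"delta_pos":[0,0,0.4],"gripper":0.2},{"angular":[0,0,0],"delta_pos":[0,0,0.15],"gripper":0.2},{"angular":[0,0,0],"delta_pos":[0,0,0.1],"gripper":0.2},{"angular":[0,0,0],"delta_pos":[0,0,0],"gripper":0.2},{"angular":[0,0,0],"delta_pos":[0,0,0],"gripper":0.2}]'
```

```text
time: 9.68
tool_pos: [0.5329, 0.1412, 0.0883]
tool_rot: [-0.0, 1.0, 0.0, 0.001]
contact_force: [0.1, -1.4, -0.4]
gripper_width: 0.514
```

```bash
for i in 1; do python3 -m crank '[{"angular":[0,0,0],"delta_pos":[0,0,0.04],"gripper":0.2},{"angular":[0,0,0],"delta_pos":[0,0,0],"gripper":0.2}]'; done;  python3 -m crank '[{"angular":[0,0,0],"delta_pos":[0,0,0.04],"gripper":0.2},{"angular":[0,0,0],"delta_pos":[0,0,0],"gripper":0.2}]'
```

```text
time: 9.93
tool_pos: [0.5324, 0.1411, 0.0863]
tool_rot: [0.0, 1.0, 0.0, -0.0]
contact_force: [0.4, 0.2, -0.8]
gripper_width: 0.516
time: 10.18
tool_pos: [0.5325, 0.1411, 0.0862]
tool_rot: [0.0, 1.0, 0.0, -0.0]
contact_force: [-3.4, 0.1, 4.7]
gripper_width: 0.517
```

Contact with the shelf felt (about 5 N). Release and raise.

```bash
python3 -m crank '[{"angular":[0,0,0],"delta_pos":[0,0,0],"gripper":0.9},{"angular":[0,0,0],"delta_pos":[0,0,0],"gripper":0.9},{"angular":[0,0,0],"delta_pos":[0,0,0],"gripper":0.9},{"angular":[0,0,0],"delta_pos":[0,0,-0.3],"gripper":0.9},{"angular":[0,0,0],"delta_pos":[0,0,-1],"gripper":0.9},{"angular":[0,0,0],"delta_pos":[0,0,-1],"gripper":0.9},{"angular":[0,0,0],"delta_pos":[-1,0,0],"gripper":0.2},{"angular":[0,0,0],"delta_pos":[-1,0,0],"gripper":0.2},{"angular":[0,0,0],"delta_pos":[0,0,0],"gripper":0.2},{"angular":[0,0,0],"delta_pos":[0,0,0],"gripper":0.2}]'
python3 - <<'E'
from h import *
for n in("top","scene"):
    f=grab_frame(n); cv2.imwrite(f"pics/{n}6.png",cv2.resize(f[110:290,130:350,::-1],None,fx=3.3,fy=3.3,interpolation=cv2.INTER_CUBIC))
    for d in silhouettes(n,"bearing"):
        m=d['mask']; ys,xs=np.nonzero(m)
        c=((xs.min()+xs.max())/2,(ys.min()+ys.max())/2)
        print(n,round(d['conf'],2),c,m.sum(),f[m].mean(0).round(), back(n,c,.073).round(4))
E
```

```text
time: 11.42
tool_pos: [0.473, 0.1411, 0.1548]
tool_rot: [-0.0, 1.0, 0.0, 0.001]
contact_force: [0.3, -0.1, -0.2]
gripper_width: 0.199
top 0.91 (np.float64(191.5), np.float64(226.0)) 476 [188. 187. 182.] [0.5362 0.1416 0.073 ]
top 0.82 (np.float64(340.0), np.float64(255.0)) 458 [237. 188. 211.] [ 0.5033 -0.1294  0.073 ]
top 0.69 (np.float64(291.0), np.float64(260.5)) 421 [171.  95. 204.] [ 0.4868 -0.043   0.073 ]
scene 0.92 (np.float64(332.0), np.float64(286.0)) 397 [202. 136. 156.] [ 0.4369 -0.2129  0.073 ]
scene 0.88 (np.float64(295.0), np.float64(270.0)) 327 [118.  69. 141.] [ 0.4232 -0.1338  0.073 ]
scene 0.82 (np.float64(258.0), np.float64(209.0)) 230 [162. 159. 154.] [0.5333 0.142  0.073 ]
```

View pics/scene6.png

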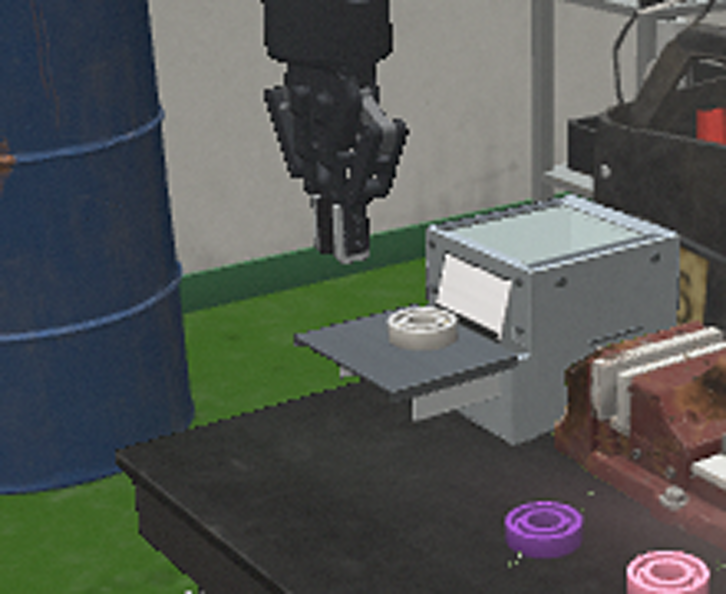

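View pics/top6.png

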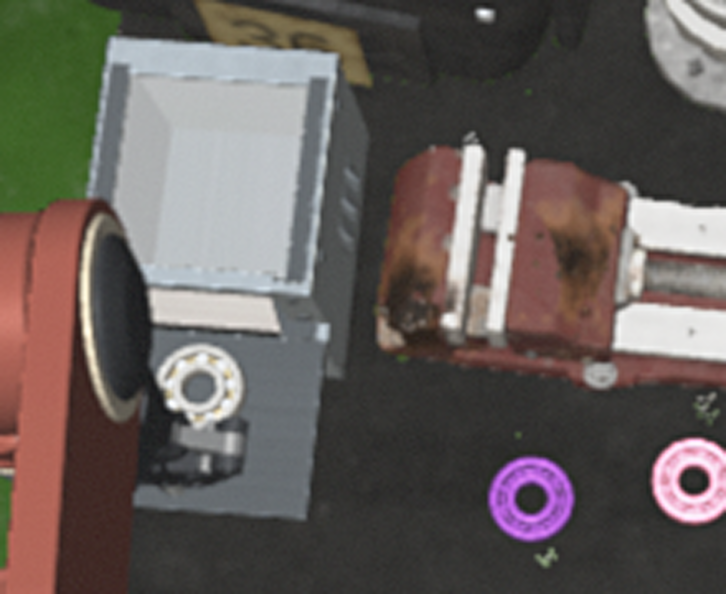

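The bearing lies flat on the shelf at box (−43, 0) mm. The part-closed fingers (17 mm gap) are 27 mm behind it. Lower behind it, then look.

```bash
python3 -m crank '[{"angular":[0,0,0],"delta_pos":[0,0,0.8],"gripper":0.2},{"angular":[0,0,0],"delta_pos":[0,0,0.8],"gripper":0.2},{"angular":[0,0,0],"delta_pos":[0,0,0.4],"gripper":0.2},{"angular":[0,0,0],"delta_pos":[0,0,0.18],"gripper":0.2},{"angular":[0,0,0],"delta_pos":[0,0,0],"gripper":0.2},{"angular":[0,0,0],"delta_pos":[0,0,0],"gripper":0.2}]'
python3 - <<'E'
from h import *
for n in("scene",):
    f=grab_frame(n); cv2.imwrite(f"pics/{n}7.png",cv2.resize(f[150:250,210:340,::-1],None,fx=6,fy=6,interpolation=cv2.INTER_CUBIC))
E
```

```text
time: 12.38
tool_pos: [0.4731, 0.1412, 0.0897]
tool_rot: [-0.0, 1.0, 0.0, 0.001]
contact_force: [-0.5, -0.5, 0.9]
gripper_width: 0.203
```

View pics/scene7.png

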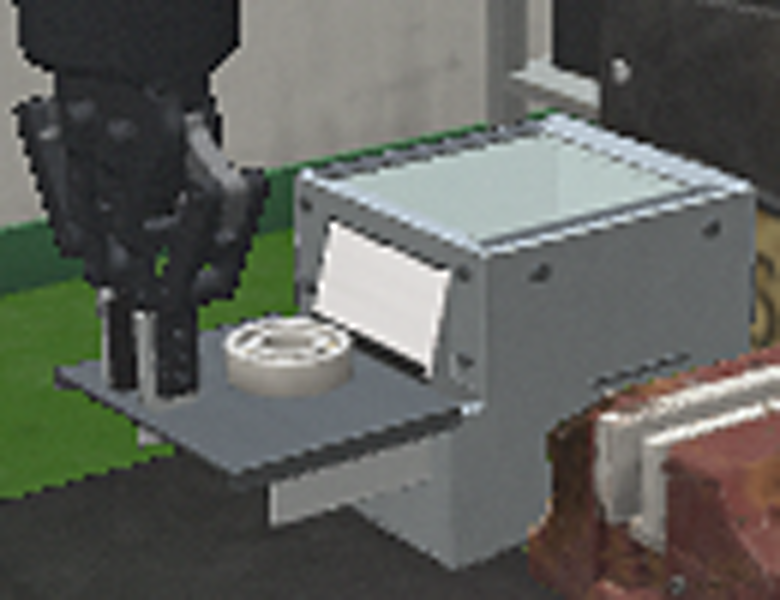

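Fingertips just clear the shelf behind the ring. Push forward along the centreline, keeping 15 mm in hand.

```bash
python3 -m crank '[{"angular":[0,0,0],"delta_pos":[0.4,0,0],"gripper":0.2},{"angular":[0,0,0],"delta_pos":[0.3,0,0],"gripper":0.2},{"angular":[0,0,0],"delta_pos":[0.2,0,0],"gripper":0.2},{"angular":[0,0,0],"delta_pos":[0.2,0,0],"gripper":0.2},{"angular":[0,0,0],"delta_pos":[0.2,0,0],"gripper":0.2},{"angular":[0,0,0],"delta_pos":[0.2,0,0],"gripper":0.2},{"angular":[0,0,0],"delta_pos":[0.2,0,0],"gripper":0.2},{"angular":[0,0,0],"delta_pos":[0.2,0,0],"gripper":0.2},{"angular":[0,0,0],"delta_pos":[0.2,0,0],"gripper":0.2},{"angular":[0,0,0],"delta_pos":[0.2,0,0],"gripper":0.2},{"angular":[0,0,0],"delta_pos":[0,0,0],"gripper":0.2}]'
python3 - <<'E'
from h import *
for n in("scene","top"):
    f=grab_frame(n); cv2.imwrite(f"pics/{n}8.png",cv2.resize(f[120:270,150:340,::-1],None,fx=4,fy=4,interpolation=cv2.INTER_CUBIC))
E
```

```text
time: 13.8
tool_pos: [0.5422, 0.1411, 0.0889]
tool_rot: [-0.0, 1.0, 0.0, 0.001]
contact_force: [0.5, 0.1, -0.3]
gripper_width: 0.197
```

View pics/scene8.png

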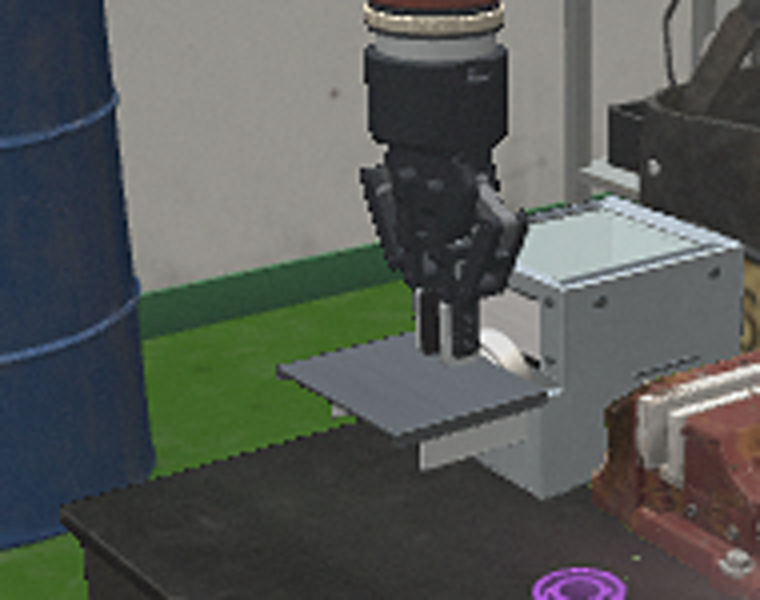

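View pics/top8.png

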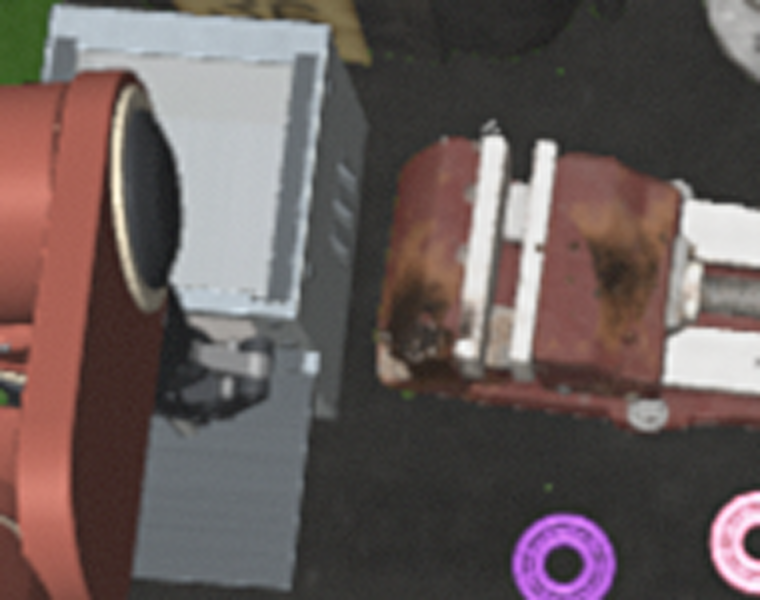

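The ring is half through the port and the flap is swinging in, with almost no force. Pushing on to about 5 mm short of the front face.

```bash
python3 -m crank '[{"angular":[0,0,0],"delta_pos":[0.2,0,0],"gripper":0.2},{"angular":[0,0,0],"delta_pos":[0.2,0,0],"gripper":0.2},{"angular":[0,0,0],"delta_pos":[0.2,0,0],"gripper":0.2},{"angular":[0,0,0],"delta_pos":[0,0,0],"gripper":0.2},{"angular":[0,0,0],"delta_pos":[0,0,0],"gripper":0.2}]'
python3 - <<'E'
from h import *
for n in("scene","top"):
    f=grab_frame(n); cv2.imwrite(f"pics/{n}9.png",cv2.resize(f[120:270,150:340,::-1],None,fx=4,fy=4,interpolation=cv2.INTER_CUBIC))
    for d in find_in(n,"bearing"): print(n,d)
E
```

```text
time: 14.52
tool_pos: [0.5593, 0.1411, 0.0886]
tool_rot: [0.0, 1.0, 0.0, -0.0]
contact_force: [0.2, 0.3, 0.4]
gripper_width: 0.203
scene {'bbox': [281.4, 259.6, 307.6, 278.1], 'conf': 0.84}
scene {'bbox': [321.8, 277.8, 345.1, 292.0], 'conf': 0.83}
top {'bbox': [328.3, 243.1, 349.4, 266.5], 'conf': 0.72}
top {'bbox': [281.1, 246.6, 303.1, 272.1], 'conf': 0.65}
```

View pics/scene9.png

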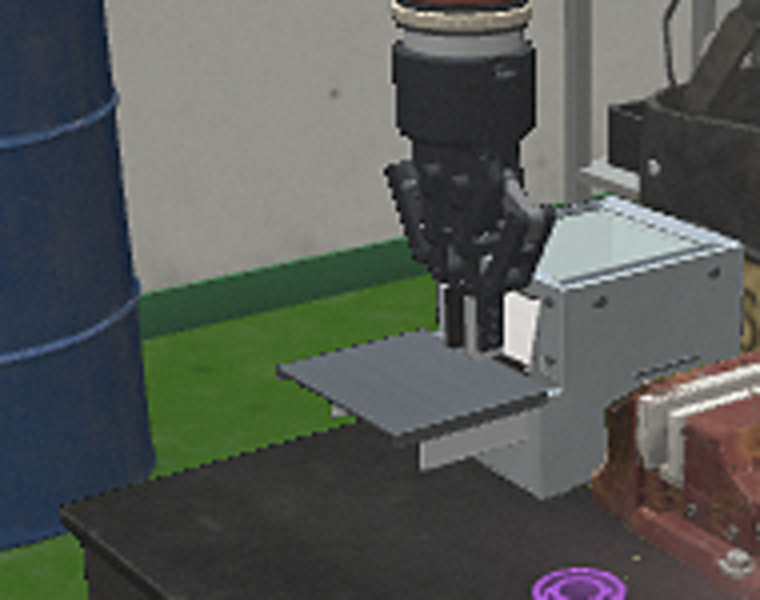

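View pics/top9.png

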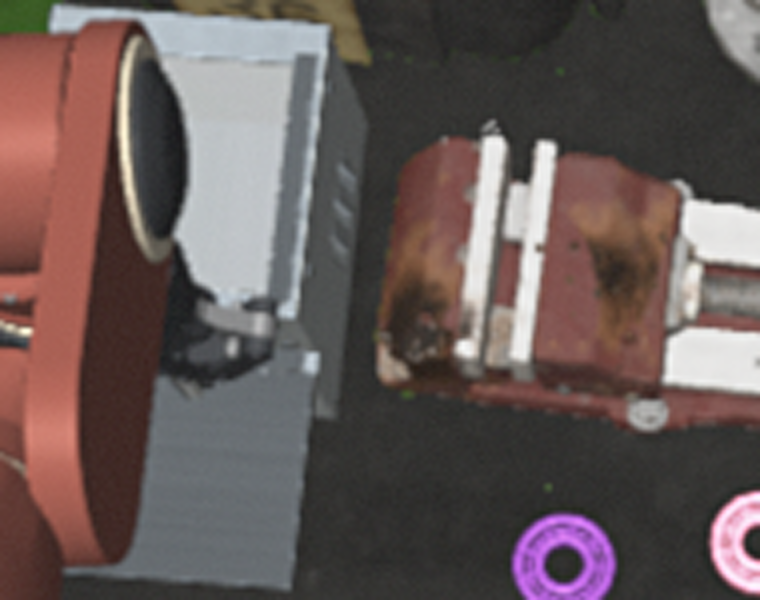

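The ring is gone from the shelf, and the flap is back against the fingers. Retreat straight back, then rise and look.

```bash
python3 -m crank '[{"angular":[0,0,0],"delta_pos":[-0.5,0,0],"gripper":0.2},{"angular":[0,0,0],"delta_pos":[-1,0,0],"gripper":0.2},{"angular":[0,0,0],"delta_pos":[-1,0,0],"gripper":0.2},{"angular":[0,0,0],"delta_pos":[-1,0,-0.8],"gripper":0.2},{"angular":[0,0,0],"delta_pos":[-0.5,0.8,-1],"gripper":0.2},{"angular":[0,0,0],"delta_pos":[0,1,-1],"gripper":0.2},{"angular":[0,0,0],"delta_pos":[0,1,-1],"gripper":0.2},{"angular":[0,0,0],"delta_pos":[0,1,-0.5],"gripper":0.2},{"angular":[0,0,0],"delta_pos":[0,1,0],"gripper":0.2},{"angular":[0,0,0],"delta_pos":[0,1,0],"gripper":0.2},{"angular":[0,0,0],"delta_pos":[0,1,0],"gripper":0.2},{"angular":[0,0,0],"delta_pos":[0,0,0],"gripper":0.2}]'
python3 - <<'E'
from h import *
for n in("scene","top"):
    f=grab_frame(n); cv2.imwrite(f"pics/{n}10.png",cv2.resize(f[110:280,140:350,::-1],None,fx=3.5,fy=3.5,interpolation=cv2.INTER_CUBIC)); cv2.imwrite(f"pics/{n}10f.png",f[:,:,::-1])
    for d in find_in(n,"bearing"): print(n,d)
    for d in find_in(n,"gear"): print(n,"gear",d)
E
```

```text
time: 16.23
tool_pos: [0.4386, -0.0638, 0.2173]
tool_rot: [-0.0, 1.0, -0.001, -0.0]
contact_force: [0.5, 0.3, -0.3]
gripper_width: 0.197
scene {'bbox': [282.4, 262.1, 306.8, 276.1], 'conf': 0.6}
scene gear {'bbox': [379.8, 358.4, 426.7, 392.8], 'conf': 0.91}
scene gear {'bbox': [259.6, 187.7, 282.7, 215.0], 'conf': 0.49}
top {'bbox': [341.1, 245.6, 351.2, 268.9], 'conf': 0.69}
top gear {'bbox': [454.9, 291.5, 487.2, 328.4], 'conf': 0.73}
```

View pics/scene10.png

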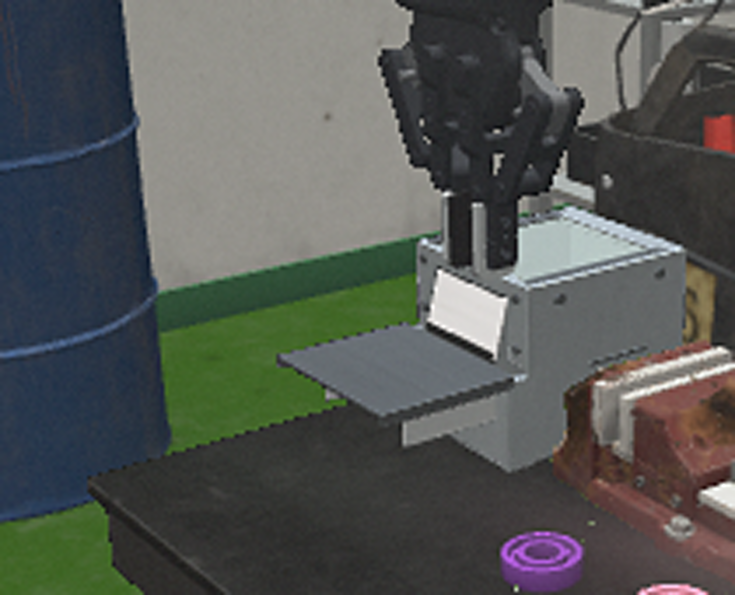

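View pics/top10f.png

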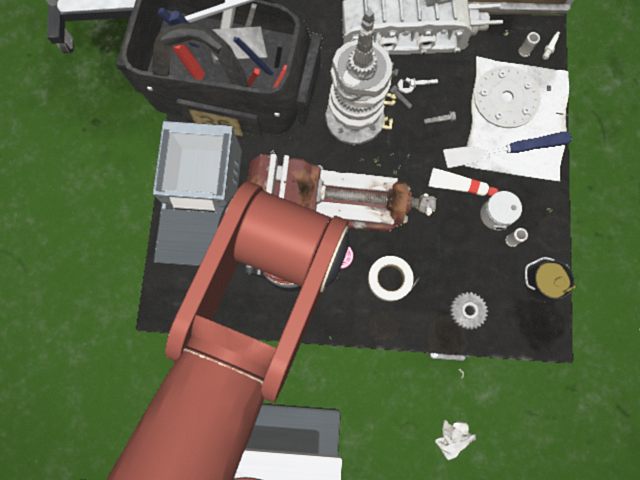

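View pics/top10.png

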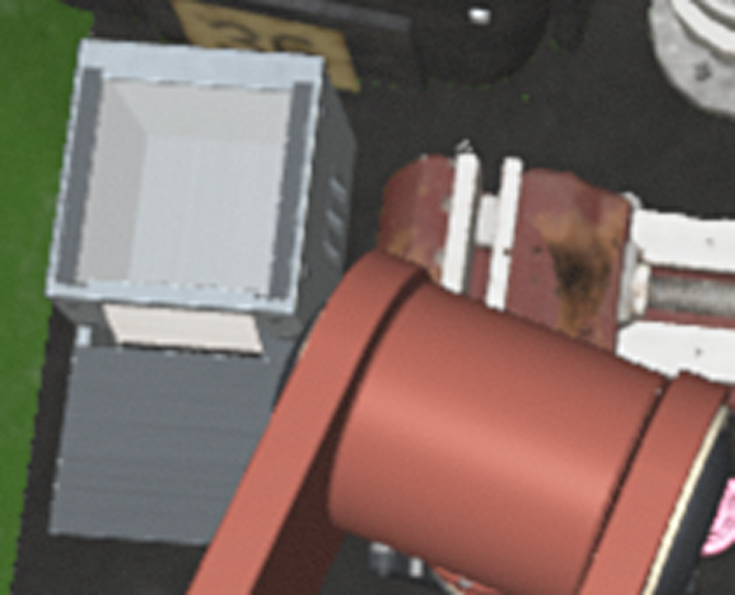

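```bash
python3 - <<'E'
from h import *
for n in("scene","top"):
    a=cv2.imread(f"pics/{n}1.png").astype(int); b=cv2.imread(f"pics/{n}10f.png").astype(int)
    d=abs(a-b).max(2)
    r=(slice(180,215),slice(260,290)) if n=="scene" else (slice(195,218),slice(165,216))
    print(n,"flap diff mean/max",d[r].mean().round(1),d[r].max())
    cv2.imwrite(f"pics/cmp_{n}.png",np.hstack([cv2.resize(x[115:245,150:345].astype(np.uint8),None,fx=2,fy=2) for x in(a,b)]))
K,R,t=cam("top"); o=-R.T@t; print("top cam",o.round(3))
# inner roof front edge in top view: which floor x is visible beyond it
e=np.array([.5775+.008,.1413,.122]); 
for z in(.006,.02,.05): print(z,((o+(e-o)*(z-o[2])/(e[2]-o[2]))[0]-.5775).round(4))
E
```

```text
scene flap diff mean/max 45.6 219
top flap diff mean/max 1.9 27
top cam [ 0.321 -0.11   1.039]
0.006 0.0414
0.02 0.0374
0.05 0.0288
```

View pics/cmp_top.png

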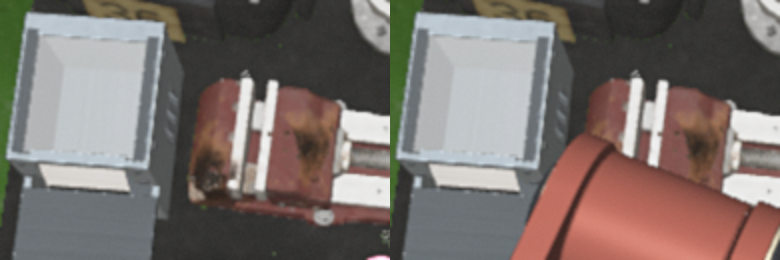

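View pics/cmp_scene.png

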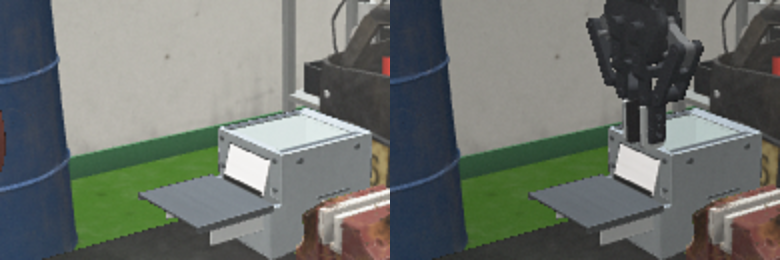

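```bash
python3 -c "
from plant import *
s=state(); print(s['time'],s['contact_force'].round(2)); print(job_done())"
```

```text
16.525 [ 0.44 -0.23  0.12]
the job is handed in; nothing more can be done
None
```

I put the steel bearing into the washer and handed the job in at 16.5 s. I gripped it across its diameter and set it on the shelf at about box (−43, 0) mm. I then pushed it through the flap with the part-closed fingers, stopping about 7 mm short of the front face, and backed away.

**What the last checks showed:**
- **Shelf and flap:** The shelf is empty. In the top view the flap looks the same as when it was shut at the start (mean pixel difference 1.9).
- **Scene view:** The pixel comparison there was large (45.6). The raised gripper was in front of that area, so that number says nothing. The picture itself shows the flap shut.
- **Bystanders:** The gear is where it was, and I saw no change in the pink and purple rings.
- **Forces:** I read no more than about 6 N at the tool, and the robot was touching nothing when I handed in.

**Not seen directly:** I could not see the bearing lying on the washer floor. The strip of floor just inside the port, up to about 40 mm in, is hidden from the top camera. That it dropped inside is inferred from its being gone from the shelf, no steel ring showing anywhere else, and the flap being fully shut.

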